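# Load and start the vial curing chamber

## Task

Get the adhesive samples curing: press shut the two flip caps that stand open, then slide the vial tray all the way into the chamber, push the chamber's door shut until it snaps onto its catch, and only after that press the red start button on top of the chamber fully down and let it come up again. Keep all three vials upright in their tray with their caps shut, and leave the bottle, the screwdriver and the microscope objective where they are.

Things in the scene. Friction and masses are not known exactly. Their poses are not given: they have to be found in the camera images.
- chamber: white box-shaped bench chamber, 220 deep (x) x 210 wide (y) x 125 high, fixed to the bench, open at its -x face, which looks to the robot. Origin: centre of its underside; x points from the front to the back, y to its left as seen when facing +x, z up. The front face is the plane x = -110 of this frame. Flat top at z = 125
- door (a joint): blue-framed door, amber pane, 210 wide x 119 high x 12 thick, lower edge 3 above the bench, hinged upright at the chamber's left (+y) front edge; opens towards the robot and left. 0 = shut on the front face, up to 2.0 rad open; stays where left. A sprung ball catch at the free edge resists with about 5 N from 0.095 rad, most near 0.04, then draws the door to 0
- door_hinge (a point): point on the door's OUTER face at the hinge edge, mid-height (62 above the bench). The hinge axis itself is upright through the point (-110, 105) in the chamber's x, y, 12 from here
- door_edge (a point): point on the door's OUTER face at the free edge, mid-height (62 above the bench), 210 from door_hinge. A black pull 12 wide, 30 high stands 28 out from the outer face, its centre 16 from the free edge
- tray (a joint): tray on runners along the chamber's x: 0 = fully out (start), 0.113 m = fully in. Aluminium block 56 (x) x 156 (y), top 46 above the bench, with three 30 mm square pockets 26 deep, 50 apart along y, the middle one on the chamber's centre line; when out, their row is 80 in front of the front face. Upright grey front plate, 8 thick, 130 wide, its outer face 39 from the row towards the robot
- tray_lip (a point): middle of the top edge of the front plate's outer (robot-side) face, 105 above the bench. With the tray fully in it stands 6 proud of the chamber's front face (the door is hollow there)
- vial_orange: amber vial 28 in diameter with orange flip cap, 48 high without and 56 with the shut cap, standing in one of the tray's pockets, loose, 40 g. Origin: centre of its underside, 20 above the bench; its x axis points level to the cap's hinge, roughly towards the chamber
- vial_blue: the same with a blue cap
- vial_green: the same with a green cap, which is already shut
- cap_orange (a joint): orange flip cap, disc 30 in diameter, 8 thick, with a thumb tab (36.5 from the hinge to the tab's end), hinged level at the vial's rim, 14.5 from the vial's axis along the vial's x, 48 above its underside. 0 = shut, 1.57 = standing upright on the chamber's side of the vial, up to 2.0; stiff, stays where it is left. It starts open
- cap_blue (a joint): blue flip cap, the same; starts open
- cap_green (a joint): green flip cap, the same; starts shut
- orange_top (a point): centre of the orange cap's top face (8 from its underside); over the vial's axis when shut, moves with the cap
- blue_top (a point): the same for the blue cap
- green_top (a point): the same for the green cap
- start (a joint): red round push button, 28 in diameter, on the front part of the chamber's top; 0 = up, 0.006 m = fully down; springs back, 5 N. It lies on the chamber's centre line, 65 behind the front face
- start_top (a point): centre of the button's top face, 147 above the bench when up
- bottle: white plastic bottle, red cap, 52 in diameter, 110 high, bystander. Origin: centre of its underside
- driver: screwdriver 170 long lying on the bench, bystander. Origin: under its middle
- objective: dark microscope objective, 38 in diameter, 50 high, bystander. Origin: centre of its underside

How it is judged:
By the outcome, as a careful person would: the job done as asked, in the order asked, and still so for the second after the job is handed in, with the robot touching nothing.
It also fails if it takes over 72 s, if anything falls off the work surface, if the arm or the gripper's body presses on something with over 40 N, if the wrist force passes 120 N, or if a joint passes its speed limit or range.

## Robot

A 6-joint arm with a two-finger parallel gripper is mounted at the origin on the work surface. World frame = base frame: x ahead of the robot, y to its left, z up, the work surface at z = 0. Lengths are in m, angles in rad, forces in N, time in s.
With the tool pointing down it reaches from about 0.375 to 0.925 m from the base axis. Payload 5.7 kg.
Tool frame: the origin (TCP) lies midway between the tips of the shut fingers; the grasp point (between the pads) lies 19 mm behind it; z points along the fingers, y is the line along which they close (so a half turn about z gives the same grasp; the last joint's range is limited). The gripper opens to 88 mm and grips with 3 to 60 N. Pads are 20 mm wide; open, the fingers measure 115 mm over their backs; the gripper's body (75 mm by 178 mm) begins 61 mm behind the grasp point.
Start: joints at [-1.373, 0.359, 1.51, -0, 1.272, -0.115], TCP at [0.185, -0.571, 0.184] pointing down, gripper open.
Joint ranges: [-2.97, 2.97], [-1.01, 2.36], [0.21, 2.38], [-0.96, 4.11], [0.2, 2.71], [-2.98, 2.98]. Speed limits (rad/s): [2.39, 2.39, 3.14, 3.14, 3.14, 3.14].

## Interface

Orientations are given as a unit quaternion [x, y, z, w].
In Python, from bench import move_ptp, servo_line, goto_joints, move_gripper, sleep, inverse_kinematics, capture, PlanningError, close_job, spot_in, silhouettes, current_clock, current_joint_pos, current_qvel, current_joint_torque, current_position, current_orientation, current_force, current_torque, current_finger_gap, current_grip_force gives the robot as it stands. Calls block until the motion is done:
- move_ptp(position, orientation): joint-space move of the TCP to a pose.
- servo_line(position, orientation=None, rate=0.15, contact_N=None): straight line of the TCP; orientation=None keeps the orientation; rate is the mean speed in m/s. With contact_N (N) it stops when the force on the tool has changed by that much, and returns True; else False.
- goto_joints(angles): joint-space move.
- move_gripper(opening): finger opening in m; the grip force is fixed at half the most; returns when the fingers have stopped.
- sleep(seconds).
- inverse_kinematics(position, orientation): joint angles nearest the present ones, or None.
- capture(name): name is "side" or "top" or "wrist"; returns a dict with "image" (420x560x3 uint8, blue, green, red), "range_z" (420x560 float32, m along the optical axis (not along the pixel's ray), 0 where there is no reading), "intrinsics" (3x3 intrinsics, pixels), "R" (3x3) and "t" (3): a world point X has camera coordinates R X + t. Camera axes: x right, y down, z forward; pixel columns grow to the right and rows downward; lengths in m; the calibration is good to about 2 mm. A picture is of the moment at which its call begins.
A pose or a line that the arm cannot do raises PlanningError and nothing moves.
- close_job(): hands the job in; it is judged then, once.
Trained networks look in the newest picture that a camera, given by its name, has taken for a name from the list of things; names that differ only in an ending like _2 or _b are one class to them, and where a whole thing is asked for, a point or a joint stands for the part that bears it (a point fixed in the world has none). Each returns a list of dicts, best first, with "conf" (0 to 1); they miss things now and then, are a little off and sometimes report something else, mostly with a low value. They report only what shows in the picture. A call takes as long as a camera call.
- spot_in(camera, query): "xy" ([column, row] in pixels, amid what is visible of it).
- silhouettes(camera, query): "region" (420x560 bool, what is visible of it) and "xy" ([column, row] in pixels, amid what is visible of it).
Readings, each from a call of its own:
- current_clock(): time.
- current_joint_pos(): joint angles.
- current_qvel(): joint speeds.
- current_joint_torque(): joint torques, N m.
- current_position(): TCP position.
- current_orientation(): TCP orientation.
- current_force(): force on the tool from outside, world axes, zero at the start.
- current_torque(): the same for the moment, N m.
- current_finger_gap(): finger opening in m.
- current_grip_force(): force on a finger pad.
Only numpy, scipy, OpenCV 4.12 (cv2) and the standard library are available. Lean on these libraries where they do the work, as an engineer would, in place of code of your own. Each camera call takes 0.05 s, during which the arm holds its last target. There are 200 camera calls.

## Working session

There is one attempt and no reset: what is moved stays moved. The work goes in short steps, each a Python script; the robot and the scene stay as the last script left them, time stands still between calls to the robot, and variables do not carry over. Pictures are saved under pics/ and viewed, at most 10 in all, crops included, and the job is handed in when it is done.

```bash
mkdir -p pics; cat > h.py <<'E'
import numpy as np, cv2
from bench import *
def px2w(c,u,v,z=None):
    K,R,t=c["intrinsics"],c["R"],c["t"]
    d=np.linalg.inv(K)@np.array([u,v,1.])
    return R.T@(d*z-t)
def cloud(c,m):
    vs,us=np.nonzero(m&(c["range_z"]>0)); z=c["range_z"][vs,us]
    P=(np.linalg.inv(c["intrinsics"])@np.stack([us,vs,np.ones_like(us)]).astype(float))*z
    return (c["R"].T@(P-c["t"][:,None])).T
E
python3 - <<'E'
from h import *
np.set_printoptions(precision=4,suppress=True)
print(current_clock(),current_orientation())
ims=[]
for cam in("top","side"):
    c=capture(cam);cv2.imwrite(f"pics/{cam}0.png",c["image"])
    for q in("chamber","door","door_hinge","door_edge","tray","tray_lip","vial_orange","vial_blue","vial_green","cap_orange","cap_blue","cap_green","orange_top","blue_top","green_top","start","start_top","bottle","driver","objective"):
        r=silhouettes(cam,q); s=spot_in(cam,q)
        for o in r[:1]:
            P=cloud(c,o["region"])
            if len(P): print(cam,q,round(o["conf"],2),np.round(o["xy"]),"med",np.median(P,0),"lo",np.percentile(P,3,axis=0),"hi",np.percentile(P,97,axis=0))
        for o in s[:1]:
            u,v=np.round(o["xy"]).astype(int); z=c["range_z"][v,u]
            print("   spot",cam,q,round(o["conf"],2),u,v,px2w(c,u,v,z) if z>0 else None)
print(current_clock())
E
```

```text
0.0 [ 0.9878  0.1558 -0.     -0.0009]
top chamber 0.93 [247. 169.] med [0.6734 0.0016 0.1247] lo [ 0.4428 -0.102   0.0169] hi [0.8093 0.1293 0.1303]
   spot top chamber 0.59 248 170 [0.6777 0.0002 0.1382]
top door 0.92 [193. 267.] med [0.476  0.1217 0.1122] lo [0.393  0.0924 0.0119] hi [0.5751 0.159  0.1248]
   spot top door 0.67 190 267 [0.478  0.1159 0.1195]
top door_hinge 0.55 [190. 265.] med [0.4753 0.1219 0.1119] lo [0.3895 0.0919 0.0052] hi [0.5767 0.1592 0.1247]
   spot top door_hinge 0.74 189 267 [0.478  0.118  0.1189]
top door_edge 0.81 [191. 269.] med [0.4697 0.1232 0.1138] lo [0.3908 0.0923 0.0142] hi [0.5747 0.1573 0.1248]
   spot top door_edge 0.88 192 268 [0.4694 0.1271 0.0154]
top tray 0.89 [262. 255.] med [ 0.5106 -0.0337  0.046 ] lo [ 0.4812 -0.0994  0.0203] hi [0.5885 0.0516 0.1068]
   spot top tray 0.78 258 257 [ 0.4979 -0.0225  0.0478]
top tray_lip 0.84 [264. 254.] med [ 0.5118 -0.0313  0.046 ] lo [ 0.4812 -0.0993  0.0192] hi [0.5885 0.0519 0.1068]
   spot top tray_lip 0.62 263 254 [ 0.5045 -0.0334  0.0452]
top vial_orange 0.63 [259. 244.] med [ 0.5246 -0.0246  0.
[... 4397 characters left out ...]
ide start_top 0.57 [259. 190.] med [ 0.6596 -0.003   0.145 ] lo [ 0.651  -0.0169  0.1362] hi [0.6745 0.0061 0.1476]
   spot side start_top 0.54 257 192 [0.6667 0.0044 0.1451]
side bottle 0.87 [334. 180.] med [ 0.6673 -0.2872  0.0547] lo [ 0.652  -0.312   0.0026] hi [ 0.6941 -0.2747  0.1084]
   spot side bottle 0.78 333 181 [ 0.6646 -0.2815  0.0472]
side driver 0.73 [414. 206.] med [ 0.4546 -0.373   0.017 ] lo [ 0.4158 -0.41   -0.0011] hi [ 0.5322 -0.3624  0.0255]
   spot side driver 0.72 411 206 [ 0.4596 -0.3639  0.0206]
side objective 0.58 [140. 288.] med [0.6949 0.3127 0.0407] lo [0.6869 0.292  0.0013] hi [0.7185 0.3273 0.0509]
   spot side objective 0.56 139 291 [0.69   0.3195 0.0399]
4.1
```

View pics/top0.png

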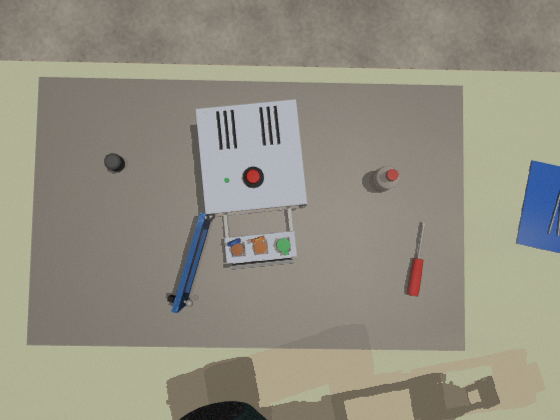

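View pics/side0.png

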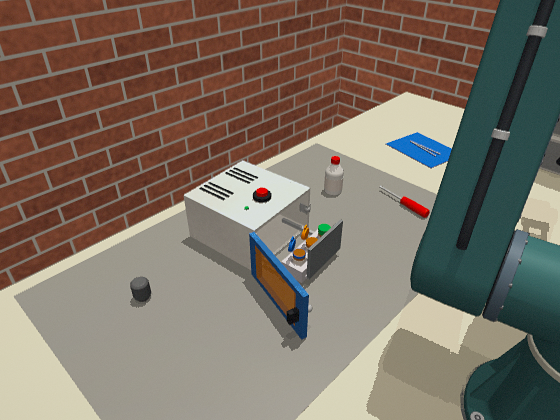

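The top view shows the chamber at about (250,160), slightly yawed. The tray row is blue (236,246), orange (260,246), green (284,246), with the door open at (190,265). The side view agrees: blue and orange caps are standing, green is shut. Next I'll move the wrist camera above the tray and fit the chamber yaw and door angle.

```bash
python3 - <<'E'
from h import *
np.set_printoptions(precision=4,suppress=True)
c=capture("top"); P=cloud(c,np.ones((420,560),bool))
T=P[(abs(P[:,2]-.125)<.006)&(P[:,0]>.57)&(P[:,0]<.9)&(abs(P[:,1])<.2)]
print("chamber",cv2.minAreaRect((T[:,:2]*1000).astype(np.float32)))
b=c["image"].astype(int); blue=(b[...,0]>b[...,2]+50)
D=cloud(c,blue); D=D[(D[:,2]>.105)&(D[:,2]<.13)&(D[:,1]>.07)&(D[:,1]<.2)&(D[:,0]<.62)]
print("door",len(D),cv2.minAreaRect((D[:,:2]*1000).astype(np.float32)))
move_ptp([0.47,-0.025,0.30],[1,0,0,0])
w=capture("wrist");cv2.imwrite("pics/w0.png",w["image"]);np.savez("w0.npz",**w)
print(current_clock(),current_position(),w["R"],-w["R"].T@w["t"])
for q in("vial_orange","vial_blue","cap_orange","cap_blue","tray_lip","vial_green"):
    for o in silhouettes("wrist",q)[:1]:
        Q=cloud(w,o["region"]); print(q,round(o["conf"],2),np.round(o["xy"]),np.median(Q,0) if len(Q) else None)
        if "cap" in q:
            U=Q[Q[:,2]>.092]
            if len(U)>5: print("  rim",len(U),cv2.minAreaRect((U[:,:2]*1000).astype(np.float32)),U[:,2].max())
E
```

```text
chamber ((700.1912841796875, 3.585601806640625), (236.85794067382812, 227.9691162109375), 6.644338130950928)
door 614 ((487.9656982421875, 119.65494537353516), (12.536820411682129, 208.9696502685547), 75.0488052368164)
6.4417 [ 0.4701 -0.0257  0.2998] [[-0.0007 -1.     -0.0005]
 [-0.9688  0.0005  0.2476]
 [-0.2476  0.0006 -0.9688]] [ 0.5376 -0.026   0.5015]
vial_orange 0.94 [281. 130.] [ 0.5272 -0.0248  0.0697]
vial_blue 0.94 [244. 140.] [0.52   0.0237 0.0697]
cap_orange 0.65 [283. 123.] [ 0.5381 -0.0215  0.097 ]
  rim 145 ((537.7552490234375, -21.052978515625), (7.8787736892700195, 25.20602035522461), 19.06416893005371) 0.10767583536606153
cap_blue 0.6 [237. 132.] [0.5314 0.0282 0.0967]
  rim 143 ((530.6885375976562, 29.69051742553711), (7.89402961730957, 24.595788955688477), 25.485401153564453) 0.10800831299802038
vial_green 0.6 [324. 135.] [ 0.5255 -0.0765  0.0771]
```

View pics/w0.png

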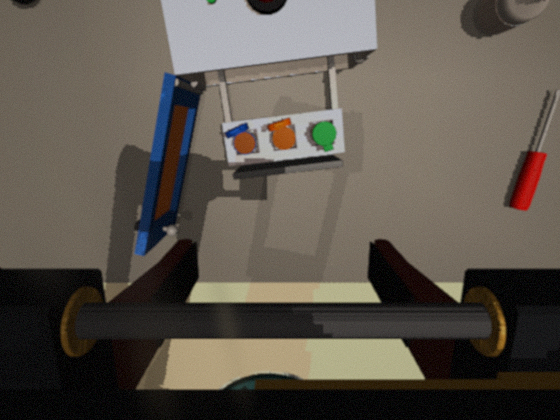

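The wrist view shows the blue cap rim at (237,130) and the orange rim at (280,123), each turned about 20° from the chamber. Green is shut at (324,133), and the door lies at about (165,165), wide open. Next I refine the frame offline from that depth image.

```bash
python3 - <<'E'
import numpy as np,cv2
from h import cloud
np.set_printoptions(precision=4,suppress=True)
w=dict(np.load("w0.npz")); P=cloud(w,np.ones((420,560),bool))
def line(Q,bins,ax,f):
    o=[]
    for a in bins:
        s=Q[abs(Q[:,ax]-a)<.003]
        if len(s)>2:o.append((a,f(s[:,1-ax])))
    o=np.array(o); k=np.polyfit(o[:,0],o[:,1],1); r=o[:,1]-np.polyval(k,o[:,0]); m=abs(r)<.003; return np.polyfit(o[m,0],o[m,1],1), o[[0,-1]],m.sum()
T=P[(abs(P[:,2]-.125)<.005)&(P[:,0]>.57)]
print("front",line(T,np.arange(-.08,.08,.01),1,np.min))
print("right",line(T,np.arange(.62,.70,.008),0,np.min))
L=P[(abs(P[:,2]-.105)<.004)&(P[:,0]<.505)&(P[:,0]>.46)&(abs(P[:,1])<.1)]
print("lip",len(L),np.median(L,0),line(L,np.arange(-.08,.05,.01),1,np.min),L[:,1].min(),L[:,1].max())
B=P[(abs(P[:,2]-.046)<.003)&(P[:,0]>.47)&(P[:,0]<.58)&(P[:,1]<.08)&(P[:,1]>-.12)]
print("block",cv2.minAreaRect((B[:,:2]*1000).astype(np.float32)))
G=P[(abs(P[:,2]-.076)<.003)&(abs(P[:,1]+.076)<.03)&(P[:,0]>.5)&(P[:,0]<.56)]
print("green",G.mean(0),G.min(0),G.max(0))
D=P[(abs(P[:,2]-.122)<.005)&(P[:,1]>.07)&(P[:,1]<.2)&(P[:,0]<.6)]
print("door",cv2.minAreaRect((D[:,:2]*1000).astype(np.float32)))
E
```

```text
front (array([-0.1178,  0.5982]), array([[-0.08  ,  0.6076],
       [ 0.07  ,  0.59  ]]), np.int64(16))
right (array([ 0.1444, -0.2104]), array([[ 0.62  , -0.121 ],
       [ 0.66  , -0.1146]]), np.int64(6))
lip 795 [ 0.487  -0.0308  0.1063] (array([-0.1261,  0.4787]), array([[-0.08  ,  0.4892],
       [ 0.03  ,  0.4751]]), np.int64(12)) -0.09539780437916105 0.03429484445146975
block ((519.7537231445312, -26.69110107421875), (59.244319915771484, 156.2105712890625), 6.707184314727783)
green [ 0.5253 -0.0766  0.0772] [ 0.5054 -0.09    0.0734] [ 0.5416 -0.0616  0.079 ]
door ((495.8810729980469, 117.05422973632812), (27.347299575805664, 226.33187866210938), 70.99980163574219)
```

```bash
cat >> h.py <<'E'
A=0.119; ex=np.array([np.cos(A),np.sin(A)]); ey=np.array([-ex[1],ex[0]])
C=np.array([.5195,-.0267]); F=C+.08*ex; BTN=F+.065*ex
def q(a): return [np.cos(a/2),np.sin(a/2),0,0]
def xyz(p,z): return [float(p[0]),float(p[1]),float(z)]
def cap(v,a):
    vx=np.array([np.cos(a),np.sin(a)]); H=v+.0145*vx
    P=lambda s,z: xyz(H-vx*(s-.010),.068+z)
    move_ptp(P(-.021,.045),q(a))
    servo_line(P(-.021,.027),rate=.1)
    for d in(90,68,45,22):
        t=np.radians(d); s=.027*np.cos(t)-.008*np.sin(t); z=.027*np.sin(t)+.008*np.cos(t)
        servo_line(P(s,z),rate=.06)
        print(d,current_force().round(1) if hasattr(current_force(),'round') else current_force())
    print(servo_line(P(.027,.0065),rate=.03,contact_N=25),current_position(),current_force())
    servo_line(P(.027,.045),rate=.15)
E
python3 - <<'E'
from h import *
np.set_printoptions(precision=4,suppress=True)
move_gripper(0)
cap(C,np.radians(19)); print(current_clock())
cap(C+.05*ey,np.radians(25.5)); print(current_clock())
p=current_position(); servo_line([p[0]-.05,p[1],.28],rate=.25)
w=capture("wrist");cv2.imwrite("pics/w1.png",w["image"][40:240,140:420].repeat(2,0).repeat(2,1));np.savez("w1.npz",**w)
print(current_clock())
E
```

```text
90 [-0.2 -0.8  1.2]
68 [ 0.3 -0.   1.3]
45 [0.4 0.  0. ]
22 [ 0.2 -0.4  0.3]
False [ 0.517  -0.0275  0.0744] [ 0.1796 -0.0291  1.0361]
11.5833
90 [-0.5  0.3  0.1]
68 [-0.5  0.2  0.6]
45 [-0.7 -0.3  0.2]
22 [ 0.1 -0.3  1.2]
False [0.5112 0.0219 0.0743] [0.071  0.1417 0.1218]
14.65
15.55
```

View pics/w1.png

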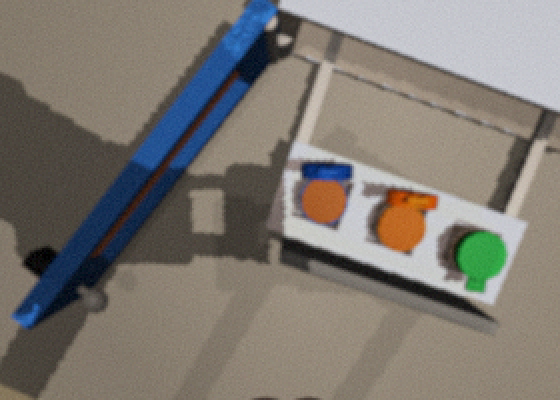

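The picture shows both caps still standing: blue at (325,172), orange at (412,200). No contact force was felt, so I check the finger gap and the cap geometry.

```bash
python3 - <<'E'
from h import *
np.set_printoptions(precision=4,suppress=True)
print(current_finger_gap(),current_clock(),current_position())
w=dict(np.load("w1.npz")); P=cloud(w,np.ones((420,560),bool)); im=w["image"].astype(int)
b,g,r=im[...,0],im[...,1],im[...,2]
for n,m,v,a in(("blue",(b>r+40)&(b>g+30),C+.05*ey,25.5),("orange",(r>b+90),C,19)):
    Q=cloud(w,m); Q=Q[(np.linalg.norm(Q[:,:2]-v,axis=1)<.05)&(Q[:,2]>.05)]
    U=Q[Q[:,2]>.092]; print(n,len(Q),cv2.minAreaRect((U[:,:2]*1000).astype(np.float32)) if len(U)>3 else None,Q[:,2].max())
    a=np.radians(a);vx=np.array([np.cos(a),np.sin(a)]); s=(Q[:,:2]-v)@vx
    for z in np.arange(.06,.112,.004):
        k=abs(Q[:,2]-z)<.002
        if k.sum()>2: print("  z%.3f n%d s %.4f..%.4f"%(z,k.sum(),s[k].min(),s[k].max()))
E
```

```text
0.0002135558618725328 15.55 [0.461  0.0219 0.278 ]
blue 179 ((530.45947265625, 29.97083282470703), (7.553321361541748, 24.51508331298828), 25.410627365112305) 0.10725268408604251
  z0.088 n3 s 0.0166..0.0210
  z0.092 n30 s 0.0145..0.0220
  z0.096 n72 s 0.0145..0.0220
  z0.100 n31 s 0.0146..0.0210
  z0.104 n22 s 0.0167..0.0199
  z0.108 n21 s 0.0168..0.0199
orange 776 ((530.1104125976562, -16.598169326782227), (19.212139129638672, 38.667335510253906), 58.75257110595703) 0.4118111661724736
  z0.068 n462 s -0.0121..0.0231
  z0.072 n131 s -0.0095..0.0208
  z0.092 n23 s 0.0152..0.0229
  z0.096 n76 s 0.0148..0.0225
  z0.100 n25 s 0.0151..0.0226
  z0.104 n27 s 0.0174..0.0214
  z0.108 n16 s 0.0176..0.0208
```

```bash
python3 - <<'E'
from h import *
a=np.radians(19);v=C
vx=np.array([np.cos(a),np.sin(a)]); H=v+.0145*vx
P=lambda s,z: xyz(H-vx*(s-.010),.068+z)
move_ptp(P(-.021,.045),q(a)); servo_line(P(-.021,.027),rate=.1)
ims=[]
def snap():
    for n,(x,y) in(("side",(240,180)),):
        im=capture(n)["image"][y:y+120,x:x+130]; ims.append(cv2.resize(im,None,fx=3,fy=3))
    print(current_position(),current_force(),current_clock())
snap()
t=np.radians(60); servo_line(P(.027*np.cos(t)-.008*np.sin(t),.027*np.sin(t)+.008*np.cos(t)),rate=.06)
snap()
cv2.imwrite("pics/s1.png",np.hstack(ims))
E
```

```text
[ 0.56277572 -0.01173815  0.09613433] [ 0.56042874  0.42653714 -0.15806078] 16.7417
[ 0.53678631 -0.02095813  0.09556597] [ 0.94104165 -0.29184605 -0.7187219 ] 17.4
```

View pics/s1.png

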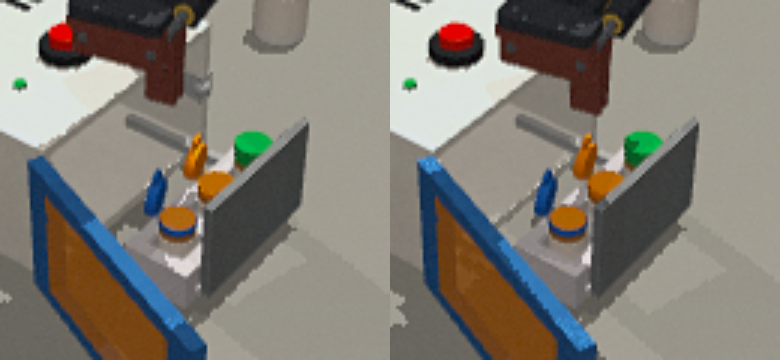

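The fingertips sit well above the caps, at crop (590,108), although the reported TCP z is 0.096. I measure the real tip position from the depth images.

```bash
python3 - <<'E'
from h import *
np.set_printoptions(precision=4,suppress=True)
print(current_position(),current_orientation(),current_joint_pos(),current_finger_gap())
for n in("side","top"):
    c=capture(n); P=cloud(c,np.ones((420,560),bool))
    Q=P[(np.linalg.norm(P[:,:2]-current_position()[:2],axis=1)<.08)&(P[:,2]>.112)&(P[:,2]<.25)]
    for z in np.arange(.113,.2,.006):
        k=Q[abs(Q[:,2]-z)<.003]
        if len(k)>2: print(n,"z%.3f n%d"%(z,len(k)),k[:,:2].min(0),k[:,:2].max(0))
c=capture("side");K,R,t=c["intrinsics"],c["R"],c["t"]
x=K@(R@current_position()+t);print(x[:2]/x[2])
E
```

```text
[ 0.5368 -0.021   0.0956] [0.9863 0.1649 0.0003 0.0001] [-0.1677  0.3691  1.7486  0.0001  1.0232  1.0716] 0.0005240699681077429
side z0.119 n39 [ 0.5933 -0.0372] [0.6038 0.0337]
side z0.125 n113 [ 0.5936 -0.0339] [0.6161 0.0346]
side z0.137 n25 [ 0.5231 -0.032 ] [ 0.542  -0.0061]
side z0.143 n32 [ 0.5219 -0.031 ] [ 0.5441 -0.0068]
side z0.149 n29 [ 0.5214 -0.0311] [ 0.5446 -0.0072]
side z0.155 n29 [ 0.5228 -0.0287] [ 0.5447 -0.0068]
side z0.161 n13 [ 0.5226 -0.0285] [ 0.5327 -0.0078]
side z0.167 n10 [ 0.5235 -0.0285] [ 0.5285 -0.0116]
side z0.173 n10 [ 0.5217 -0.0328] [ 0.5299 -0.0106]
side z0.179 n9 [ 0.5227 -0.0339] [ 0.5309 -0.0115]
side z0.185 n13 [ 0.5215 -0.0307] [ 0.5286 -0.01  ]
side z0.191 n9 [ 0.5211 -0.0312] [ 0.5294 -0.009 ]
top z0.119 n5 [ 0.6042 -0.0545] [ 0.6139 -0.0088]
top z0.125 n121 [ 0.6035 -0.0605] [0.6159 0.0054]
top z0.131 n6 [ 0.6053 -0.048 ] [0.6153 0.0034]
[305.6745 228.4435]
```

The real tip sits about 38 mm higher than reported, with xy fine. I probe the flat chamber top (z = 0.125) for the exact offset, and measure the clearance to the body.

```bash
python3 - <<'E'
from h import *
np.set_printoptions(precision=4,suppress=True)
c=capture("side"); im=c["image"].astype(int)
P=cloud(c,(im.max(2)<70)); p=current_position()
Q=P[(np.linalg.norm(P[:,:2]-p[:2],axis=1)<.13)&(P[:,2]>.13)&(P[:,2]<.35)]
print("dark z hist",np.histogram(Q[:,2],np.arange(.13,.30,.01)))
p=current_position(); servo_line([p[0],p[1],.125],rate=.15)
X=F+.022*ex-.04*ey
move_ptp(xyz(X,.115),q(A))
print(servo_line(xyz(X,.07),rate=.04,contact_N=5),current_position(),current_force())
c=capture("side");cv2.imwrite("pics/s2.png",cv2.resize(c["image"][100:300,180:440],None,fx=3,fy=3))
servo_line(xyz(X,.12),rate=.15);print(current_clock())
E
```

```text
dark z hist (array([ 79,  21,  31,  13,  11,  18,   7,   0,  41, 113, 175, 145, 668,
        44,  35,  25]), array([0.13, 0.14, 0.15, 0.16, 0.17, 0.18, 0.19, 0.2 , 0.21, 0.22, 0.23,
       0.24, 0.25, 0.26, 0.27, 0.28, 0.29]))
True [ 0.6253 -0.0542  0.0872] [-1.8571 -0.3915  6.5087]
19.575
```

View pics/s2.png

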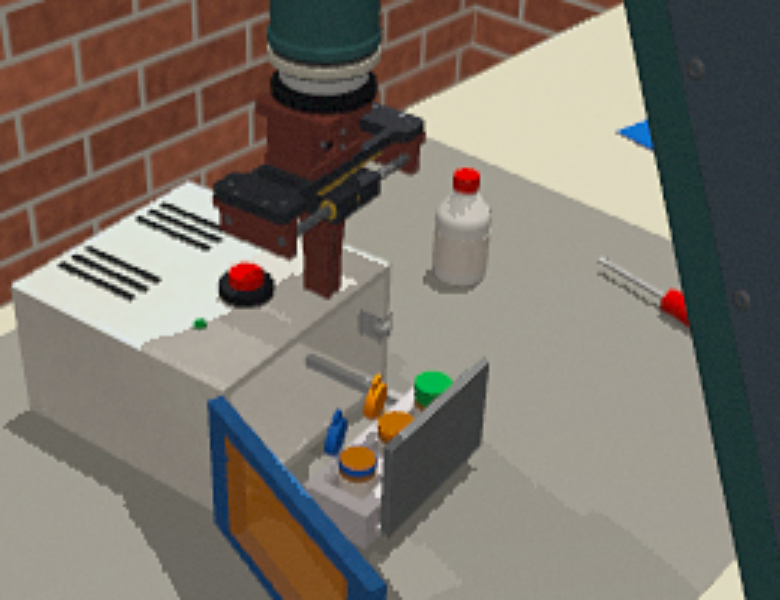

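The tip touches at reported z = 0.0872, so the true tip is reported + 0.038. The picture shows the tip standing on the chamber top at (325,290), with the caps still up at (337,430) and (376,397). I redo the caps with that correction.

```bash
sed -i 's/float(z)\]/float(z)-.038]/' h.py
python3 - <<'E'
from h import *
np.set_printoptions(precision=4,suppress=True)
cap(C,np.radians(19)); print(current_clock())
cap(C+.05*ey,np.radians(25.5)); print(current_clock())
p=current_position(); servo_line([p[0]-.07,p[1],.2],rate=.25)
w=capture("wrist");a=cv2.resize(w["image"][20:220,140:420],(390,280))
c=capture("side");b=cv2.resize(c["image"][200:290,250:375],(390,280))
cv2.imwrite("pics/w2.png",np.hstack([a,b]))
print(current_clock())
E
```

```text
90 [ 0.4  0.4 -0.8]
68 [ 0.7 -0.3  0.2]
45 [ 0.1 -0.3 -0.2]
22 [-0.2  0.6 -0.2]
True [ 0.5194 -0.0272  0.0381] [-0.5052  1.8926  7.7698]
22.5333
90 [ 0.5  0.8 -0.3]
68 [-0.2  0.9 -0.7]
45 [0.5 0.  0. ]
22 [ 0.9 -0.   0.4]
True [0.5133 0.0225 0.038 ] [-0.599   1.46    8.1424]
25.4667
26.2917
```

View pics/w2.png

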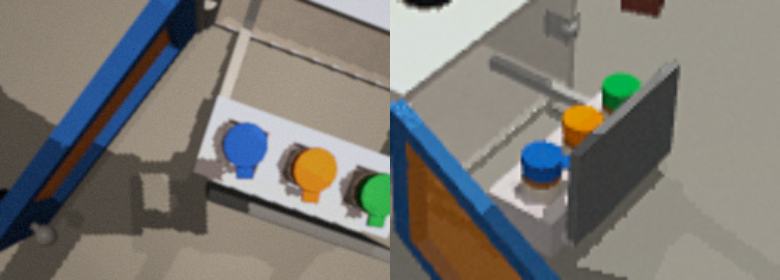

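Both caps are shut: blue (245,147), orange (315,170), green unchanged. Next the tray.

```bash
python3 - <<'E'
from h import *
np.set_printoptions(precision=4,suppress=True)
S=C-.070*ex
move_ptp(xyz(S,.13),q(A)); servo_line(xyz(S,.075),rate=.15)
servo_line(xyz(F-.030*ex,.075),rate=.07); print(current_force(),current_clock())
print(servo_line(xyz(F-.006*ex,.075),rate=.03,contact_N=20),current_position(),current_force())
print("target", xyz(F-.016*ex,.075))
servo_line(xyz(F-.04*ex,.075),rate=.15);servo_line(xyz(F-.04*ex,.20),rate=.25)
c=capture("side");b=cv2.resize(c["image"][170:330,220:400],(540,480));cv2.imwrite("pics/s3.png",b)
P=cloud(c,np.ones((420,560),bool)); d=P[:,:2]-F; s=d@ex; y=d@ey
k=(abs(y)<.055)&(P[:,2]>.06)&(P[:,2]<.10)&(s>-.06)&(s<.01)
print("plate s",np.median(s[k]),k.sum(),current_clock())
E
```

```text
[-1.3261 -0.0582 -0.3753] 29.2333
True [ 0.5819 -0.0188  0.0362] [ 0.3456  0.1708 -0.3152]
target [0.5830473825047633, -0.019101962306404166, 0.037]
plate s -0.004365547265281312 384 30.825
```

View pics/s3.png

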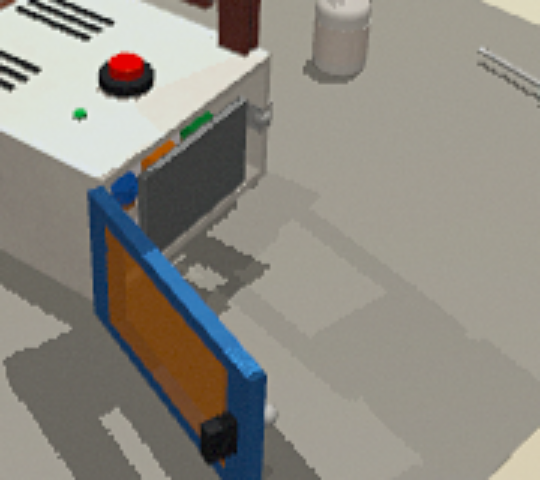

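The tray is home: the plate is flush at crop (195,165), and the stop came within 1 mm of where I expected it. Next the door arc, with the tip at z = 0.09, above the pull.

```bash
python3 - <<'E'
from h import *
np.set_printoptions(precision=4,suppress=True)
Hx=F+.105*ey
def pose(th,r=.175,off=0,z=.09):
    c,s=np.cos(-th),np.sin(-th);R=np.array([[c,-s],[s,c]])
    return xyz(Hx+r*(R@-ey)+(.022+off)*(R@-ex),z), q(A-th+np.pi)
try:
    p,o=pose(1.95,off=.02,z=.21); 
    cur=current_position(); servo_line([cur[0]-.05,cur[1],.19],rate=.25)
    move_ptp(p,o)
    servo_line(pose(1.95,off=.02)[0],rate=.2)
    for th in np.linspace(1.95,.15,10):
        p,o=pose(th); 
        if servo_line(p,o,rate=.13,contact_N=30): print("contact",th)
        print(round(th,2),np.array(current_force()))
    print(servo_line(*pose(0.0,off=-.004),rate=.05,contact_N=35),current_position(),pose(0)[0],current_force(),current_clock())
except PlanningError as e: print("PE",e,current_position())
c=capture("side");P=cloud(c,np.ones((420,560),bool)); d=P[:,:2]-F; s=d@ex; y=d@ey
k=(P[:,2]>.02)&(P[:,2]<.118)&(s>-.1)&(s<0)
for a in(-.09,-.05,0,.05,.09):
    m=k&(abs(y-a)<.01); print(a,np.median(s[m]),m.sum())
cv2.imwrite("pics/s4.png",cv2.resize(c["image"][130:330,200:420],(660,600)))
E
```

```text
1.95 [0.3433 0.4659 0.0408]
1.75 [-1.0261  0.5539 -0.5421]
1.55 [-0.173   0.0625 -0.1957]
1.35 [-0.4067 -0.2898 -0.1991]
1.15 [ 0.0501  0.1936 -1.258 ]
0.95 [-0.2596 -0.0907 -0.2704]
0.75 [-0.4835 -0.0498 -0.246 ]
0.55 [-1.3565  0.2998  1.1406]
0.35 [-1.4406 -0.4876 -0.0064]
0.15 [-0.2503 -0.1387  0.16  ]
False [ 0.5847 -0.0884  0.0514] [0.5854001691223122, -0.08931922795476363, 0.052] [-8.3339 -0.6836  5.4839] 37.6917
-0.09 -0.021978138992127506 116
-0.05 -0.011001776965712272 213
0 -0.010448397389889284 166
0.05 -0.010338391824581773 182
0.09 -0.01018978314685477 190
```

View pics/s4.png

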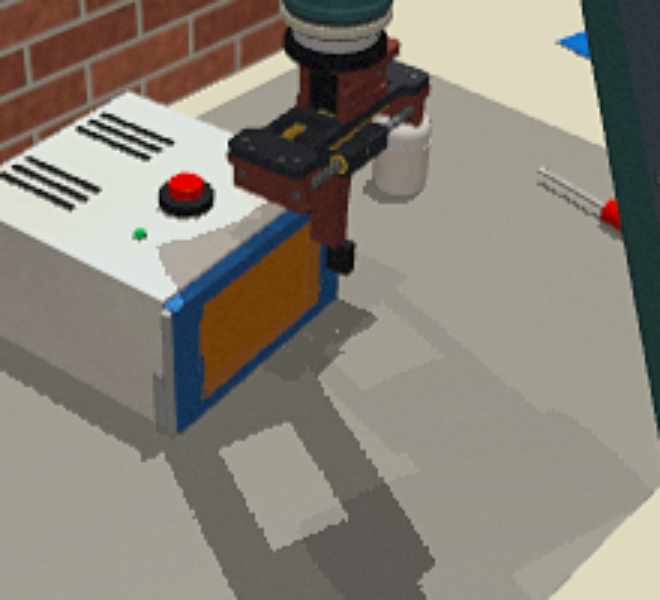

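The door is flat on the front: outer face at −10 to −11 mm all along, catch end at crop (330,270). I give it one more firm push, then check it and press the button.

```bash
python3 - <<'E'
from h import *
np.set_printoptions(precision=4,suppress=True)
B=F-.07*ey
print(servo_line(xyz(B-.008*ex,.09),rate=.04,contact_N=20),current_position(),current_force())
servo_line(xyz(B-.06*ex,.09),rate=.15); servo_line(xyz(B-.06*ex,.20),rate=.25)
c=capture("side");P=cloud(c,np.ones((420,560),bool)); d=P[:,:2]-F; s=d@ex; y=d@ey
k=(P[:,2]>.02)&(P[:,2]<.118)&(s>-.1)&(s<0)
print([ (a,round(float(np.median(s[k&(abs(y-a)<.006)])),4)) for a in(-.1,-.07,-.03,0,.05,.09)])
move_ptp(xyz(BTN,.19),q(A)); servo_line(xyz(BTN,.155),rate=.1)
print(servo_line(xyz(BTN,.134),rate=.03,contact_N=20),current_position()[2]+.038,current_force())
sleep(.3); print(current_force(),current_position()[2]+.038)
servo_line(xyz(BTN,.23),rate=.15)
p=current_position(); servo_line([p[0]-.1,p[1]-.12,p[2]+.05],rate=.25)
c=capture("top"); d2=c["range_z"]; cv2.imwrite("pics/t9.png",cv2.resize(c["image"][60:330,20:480],(800,470)))
for qn in("start","door"):
    for o in silhouettes("top",qn)[:1]:
        Q=cloud(c,o["region"]);print(qn,o["conf"],np.median(Q,0),np.percentile(Q,95,axis=0))
print(current_clock())
E
```

```text
True [ 0.5837 -0.0882  0.0507] [ 0.9174 -0.1292  0.54  ]
[(-0.1, -0.0105), (-0.07, -0.0106), (-0.03, -0.0101), (0, -0.0103), (0.05, -0.0104), (0.09, -0.0103)]
True 0.14111840894333533 [-1.9555  0.3128  8.2564]
[-2.134   0.3251  7.9887] 0.1411453740999471
start 0.57 [ 0.6627 -0.0104  0.1465] [ 0.6748 -0.0003  0.1495]
door 0.7 [0.5867 0.0195 0.1214] [0.597  0.077  0.1247]
44.8333
```

View pics/t9.png

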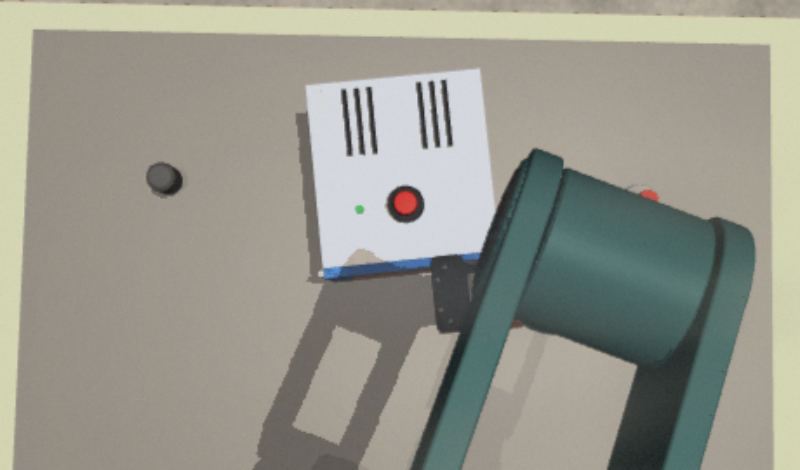

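The top view shows the door shut along (400,265), the button back up at (405,203), the objective in place at (163,179), and the bottle visible at (645,195). The press ended on a hard stop: 20 N against a 5 N spring, at 6 mm of travel.

```bash
python3 -c "
from bench import *
print(close_job())"
```

```text
the job is handed in; nothing more can be done
None
```

The job is handed in at about 45 s of the 72 s: both open caps pressed shut, tray fully in, door shut flat on the chamber front, then the start button pressed to its stop and released. I did not recheck the vials once they were behind the door, and the arm hid the screwdriver from the last picture.

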